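# Stop the display turntable and take off its cap

## Task

The display turntable's disc must come off: first slide the speed fader's grip to its stop mark and leave it there. Only then grip the winged cap on the stem; it unlocks with a part turn, but its hand is unknown, so try both ways without forcing it, unlock it, lift it off and finish while still holding it in the gripper, at least 10 cm above where it sat. Do not knock the other things on the counter or the little figures on the disc.

Things in the scene. Friction and masses are not known exactly. Their poses are not given: they have to be found in the camera images.
- stand: display turntable, fixed to the counter: white round housing 190 mm wide, on it a white disc 240 mm wide, its top 48 mm above the counter. Origin on the counter under the middle, z up. A steel stem 40 mm high rises from the disc's middle, hidden under the cap. Two loose figures stand on the disc about 95 mm from its middle. The disc does not turn during the job
- seat (a point): middle of the disc's top face, 48 mm above the counter, on the axis of stem and cap. The cap turns with hardly any effort until a stop; leaning on a stop with more than about 2 N m would break the lock
- cap: black plastic cap, loose, about 120 g, on the stem. Round skirt 60 mm wide, 43 mm tall, with a wing on top. Origin at the middle of the skirt's lower rim, 2 mm above the disc while seated; z up, x along the wing (along the turntable's x at the start). It is locked to the stem and cannot be pulled off until unlocked; then it lifts straight up, and its lower rim clears the stem after 38 mm
- cap_wing (a point): middle of the cap's wing, the upright bar to grip: 54 mm long (cap's x), 16 mm thick (cap's y), 28 mm tall, 43 to 71 mm above the cap's origin; this point is 57 mm above it. One way, unseen and differing between starts, the cap turns freely and is unlocked from 50 degrees up to a firm stop at 75 (60 is right). The other way a firm stop comes at 20 to 30 degrees, still locked. It stays where left
- fader_base: speed control box of the turntable, aluminium, 40 x 170 x 14 mm (x, y, z), fixed to the counter, with the track along its y axis. Origin under its middle
- fader_top (a point): middle of the top of the fader's black grip, a block 28 x 20 x 40 mm (x, y, z of the box), standing on the control box, its top 54.5 mm above the counter
- stop_mark (a point): the stop mark: on the middle line of the track, on top of the control box (14.5 mm above the counter), between two small dark steel ridges (5 x 3 mm, 3 mm high) on the box's two long edges. It lies 30 mm from the box's middle towards its -y end; the only mark on the box
- fader (a joint): place of the fader's grip along the track in m, from 0 at the -y end to 0.12 at the +y end; the grip is at the stop mark at 0.030. It slides with about 1.5 N of friction and stays where it is left
- figure_a: loose terracotta figure, 28 mm wide, 37 mm tall, on the disc; origin under it. Leave alone
- figure_b: loose white figure, 28 mm wide, 37 mm tall, on the disc; origin under it. Leave alone
- mug: blue mug, 76 mm wide, 85 mm tall, on the counter; origin under it. Leave alone
- bell: brass counter bell, 56 mm wide, 64 mm tall; origin under it. Leave alone
- oil: green glass bottle, 60 mm wide, 190 mm tall; origin under it. Leave alone
- honey: amber jar, 68 mm wide, 85 mm tall; origin under it. Leave alone

How it is judged:
By the outcome, as a careful person would: the job done as asked, in the order asked, and still so for the second after the job is handed in, while the arm keeps its last pose, push and grip.
It also fails if it takes over 69 s, if anything falls off the work surface, if the arm or the gripper's body presses on something with over 40 N, if the wrist force passes 120 N, or if a joint passes its speed limit or range.

## Robot

A 6-joint arm with a two-finger parallel gripper is mounted at the origin on the work surface. World frame = base frame: x ahead of the robot, y to its left, z up, the work surface at z = 0. Lengths are in m, angles in rad, forces in N, time in s.
With the tool pointing down it reaches from about 0.25 to 0.775 m from the base axis. Payload 4 kg.
Tool frame: the origin (TCP) lies midway between the tips of the shut fingers; the grasp point (between the pads) lies r.pinch_z behind it (r.pinch_z is the distance from the TCP to the grasp point, in m); z points along the fingers, y is the line along which they close (so a half turn about z gives the same grasp; the last joint's range is limited). The gripper opens to 85 mm and grips with 20 to 120 N. Pads are 22 mm wide; open, the fingers measure 114 mm over their backs; the gripper's body (76 mm by 85 mm) begins 54 mm behind the grasp point. The pads swing forward as they close: fully open they stand 13 mm farther back than shut.
Start: joints at [-1.276, 0.087, 1.371, -0, 1.684, -0.103], TCP at [0.213, -0.507, 0.231] pointing down, gripper open.
Joint ranges: [-3.1, 3.1], [-0.76, 2.03], [0.27, 2.55], [-1.08, 4.22], [0.17, 2.65], [-2.57, 2.57]. Speed limits (rad/s): [2.79, 2.79, 3.14, 3.14, 3.14, 3.14].

## Interface

Orientations are given as [roll, pitch, yaw] about the fixed x, y, z axes, in that order (R = Rz(yaw) Ry(pitch) Rx(roll)).
In Python, from cell import r, vision, probe_bus gives the robot as it stands (r), with the cameras (vision) and the readings (probe_bus).
- The arm moves only by the shell command python3 shift.py 'ROWS' [OPENING] [FORCE]. ROWS is a JSON object whose key "plan" holds a list of rows, 1 to 8 of them, each of 6 numbers: dx, dy, dz in a scale on which 1.0 is 1 m, then a rotation vector rx, ry, rz in a scale on which 1.0 is pi/2 rad; each row is the pose to reach, as a shift and turn from the pose commanded when the command began, along the tool's axes at that moment; what a row does not reach only later rows make up. A row lasts 1/10 s, in which the tool goes at most 0.05 m and 0.15 rad, less where a joint would pass 70% of its speed; a pose out of reach is approached as far as the arm can. OPENING is the opening from 0.0 (shut) to 1.0 (fully open), set as the command begins (- or left out keeps the last). The fingers move at their own pace and stop on an object; FORCE is the grip in N (left out, the last holds). Time passes only in rows, so rows that do not move let the fingers close. It prints the time, the measured TCP pose, the force, the opening and the grip force at its end. Shift and turn numbers lie between -1 and 1, and a call with a number outside is refused. Input that does not fit is refused with a message, and nothing moves.
- probe_bus.read_state(): the state, without advancing time (a new reading comes with each control period).
- vision.read_camera(name): name is "scene" or "top" or "wrist"; returns the picture (400x640x3 uint8, red, green, blue); there is no depth.
- vision.camera_params(name): a dict with "K" (3x3 intrinsics, pixels), "distortion" ([k1, k2, p1, p2, k3] as OpenCV has them; the pictures are not rectified), "extrinsics" (4x4, takes a point from world to camera coordinates). Camera axes: x right, y up, looking along -z (the intrinsics and any distortion apply to the point x, -y, -z); pixel columns grow to the right and rows downward; lengths in m; the calibration is good to about 2 mm. A picture is of the moment at which its call begins: read the wrist's pose just before it. camera_params takes no time and is no camera call; for the wrist camera it gives the pose at the moment of the call.
- r.sign_off(): hands the job in; it is judged then, once.
The state is a dict: "time_s": time; "joints": joint angles; "qvel": joint speeds; "joint_torque": joint torques, N m; "position": TCP position; "tool_rot": TCP orientation; "force": force on the tool from outside, world axes, zero at the start; "moment": the same for the moment, N m; "width": opening from 0.0 (shut) to 1.0 (fully open); "finger_force": force on a finger pad.
Only numpy, scipy, OpenCV 4.12 (cv2) and the standard library are available. Lean on these libraries where they do the work, as an engineer would, in place of code of your own. Each camera call takes 0.05 s, during which the arm holds its last target. There are 200 camera calls.

## Working session

There is one attempt and no reset: what is moved stays moved. The work goes in short steps, Python scripts to look and compute and a shell command to move; the robot and the scene stay as the last step left them, time stands still between calls to the robot, and variables do not carry over. Pictures are saved under pics/ and viewed, at most 10 in all, crops included, and the job is handed in when it is done.

```bash
ls; mkdir -p pics
python3 - <<'E'
from cell import r, vision, probe_bus
import cv2
for n in ("scene","top"):
    cv2.imwrite(f"pics/{n}0.png", cv2.cvtColor(vision.read_camera(n),cv2.COLOR_RGB2BGR))
    p=vision.camera_params(n); print(n,p)
print(probe_bus.read_state(), r.pinch_z)
E
```

```text
cell.py
pics
shift.py
scene {'K': array([[421.59835336,   0.        , 320.94174172],
       [  0.        , 421.59835336, 196.93499852],
       [  0.        ,   0.        ,   1.        ]]), 'distortion': array([-0.06380418,  0.        ,  0.        ,  0.        ,  0.        ]), 'extrinsics': array([[-0.85819651,  0.51319416,  0.01142372,  0.52408769],
       [-0.41423849, -0.70551648,  0.57502432,  0.17809357],
       [ 0.30315874,  0.48875172,  0.81805656, -1.39664194],
       [ 0.        ,  0.        ,  0.        ,  1.        ]])}
top {'K': array([[361.79535716,   0.        , 312.89797365],
       [  0.        , 361.79535716, 193.25424292],
       [  0.        ,   0.        ,   1.        ]]), 'distortion': array([-0.02147003,  0.        ,  0.        ,  0.        ,  0.        ]), 'extrinsics': array([[-0.02769741, -0.99940357,  0.02062414, -0.0032065 ],
       [ 0.9949887 , -0.02558034,  0.09665984, -0.61506524],
       [-0.09607461,  0.02319801,  0.99510377, -1.05824296],
       [ 0.        ,  0.        ,  0.        ,  1.        ]])}
{'time_s': 0.1, 'joints': array([-1.27611912e+00,  8.78943460e-02,  1.37209214e+00,  2.36240175e-05,
        1.68360319e+00, -1.03141085e-01]), 'qvel': array([-0.00082063, -0.00174509, -0.00234048, -0.00010358, -0.00067323,
        0.00034038]), 'joint_torque': array([ 2.25592681e-03, -3.53014827e+01, -3.14219141e+01, -1.55616649e-04,
        7.91419909e-03, -1.27143224e-05]), 'position': array([ 0.2129275 , -0.50663271,  0.2302545 ]), 'tool_rot': array([-3.13960866e+00, -2.28964871e-04,  3.97820705e-01]), 'force': array([ 0.34642995, -0.17888838, -0.51400653]), 'moment': array([ 0.00054868,  0.01239046, -0.02446904]), 'finger_force': 0.0, 'width': 0.9978669691537277} 0.0187
```

View pics/top0.png

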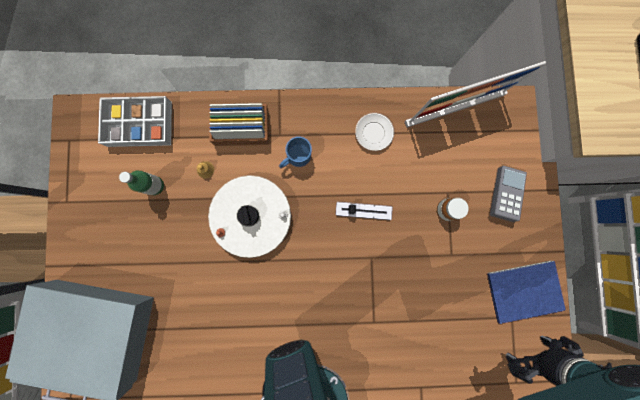

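View pics/scene0.png

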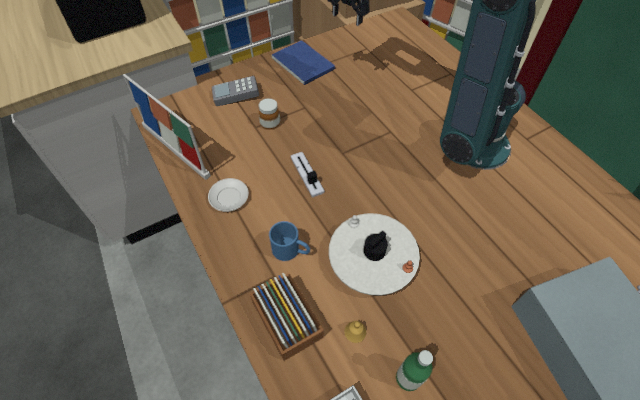

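The top view shows the turntable at about (250,216), the cap at (248,215), the fader box from (336,210) to (392,212) with its grip at (352,210), and the jar at (455,209). I'll enlarge the fader and cap.

```bash
cat > h.py <<'E'
import numpy as np, cv2
from cell import r, vision, probe_bus
def ray(n,uv,z,p=None):
    p=p or vision.camera_params(n); E=p["extrinsics"]
    q=cv2.undistortPoints(np.array([[uv]],float),p["K"],p["distortion"])[0,0]
    R,t=E[:3,:3],E[:3,3]; c=-R.T@t; d=R.T@np.array([q[0],-q[1],-1])
    return c+d*(z-c[2])/d[2]
def proj(n,P,p=None):
    p=p or vision.camera_params(n); E=p["extrinsics"]
    c=(np.atleast_2d(P)@E[:3,:3].T+E[:3,3])*[1,-1,-1]
    return cv2.projectPoints(c,np.zeros(3),np.zeros(3),p["K"],p["distortion"])[0][:,0]
E
python3 - <<'E'
import cv2,numpy as np
a=cv2.imread("pics/top0.png"); s=cv2.imread("pics/scene0.png")
A=cv2.resize(a[165:265,200:300],None,fx=4,fy=4,interpolation=cv2.INTER_CUBIC)
B=cv2.resize(a[190:232,325:405],None,fx=5,fy=5,interpolation=cv2.INTER_CUBIC)
C=cv2.resize(s[145:200,280:335],None,fx=7,fy=7,interpolation=cv2.INTER_CUBIC)
o=np.zeros((600,800,3),np.uint8); o[:400,:400]=A; o[:210,400:]=B; o[210:595,405:790]=C
cv2.imwrite("pics/crop0.png",o)
E
```

```text
(no output)
```

View pics/crop0.png

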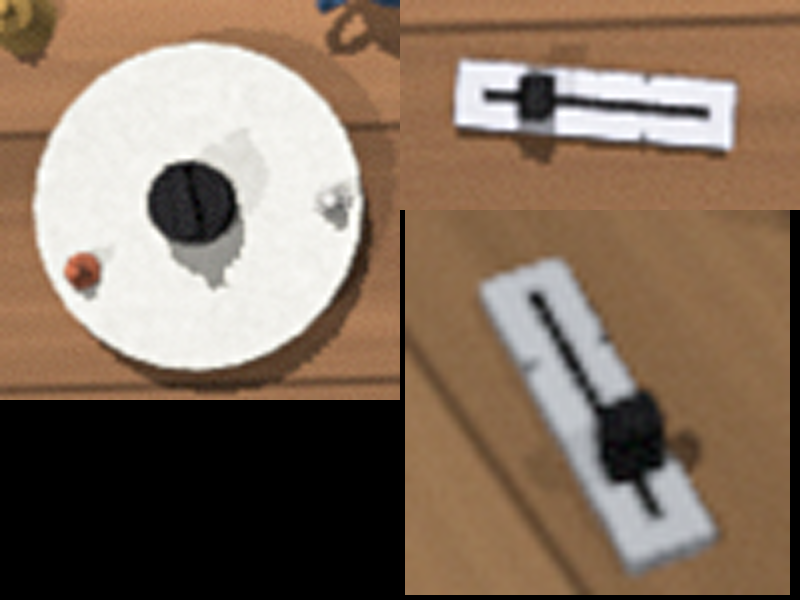

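The crop shows the mark ridges at top px (374.6,205.4) and (374,217.6), grip top at (352.4,209.4), cap at (248,215.8), disc middle at (249.6,216.5), and the wing running roughly vertically in the image (along world x).

Run:
```python
from h import *
np.set_printoptions(precision=4,suppress=True)
f=lambda x,y:(325+(x-400)/5-.4,190+y/5-.4)
g=lambda x,y:(200+x/4-.4,165+y/4-.4)
c=[ray("top",f(*q),.014) for q in((457,60),(738,83),(733,150),(456,126))]
print("corners",np.array(c),"mid",np.mean(c,0)); 
print("len",np.linalg.norm(c[0]-c[1]),np.linalg.norm(c[1]-c[2]))
print("mark",ray("top",f(646.5,108),.0145),"grip",ray("top",f(537,97),.05))
u=(c[1]-c[0]);print("ang",np.degrees(np.arctan2(u[1],u[0])))
print("disc",ray("top",g(199,206),.048),"l",ray("top",g(34,206),.048),"r",ray("top",g(362,206),.048))
print("cap",ray("top",g(192,203),.093))
a,b=ray("top",g(184,167),.121),ray("top",g(202,236),.121);print("wing?",a,b)
for n,q,z in(("fa",(82,272),.07),("fb",(335,203),.07)):print(n,ray("top",g(*q),z))
for n,q,z in(("mug",(298,151),.085),("bell",(204,169),.05),("oil",(126,177),.19),("honey",(455,209),.085)):print(n,ray("top",q,z))
print("scene grip",ray("scene",(312,176),.0545), "cap", ray("scene",(377,237),.121))
```

```text
corners [[ 0.5889 -0.0897  0.014 ]
 [ 0.5703 -0.2614  0.014 ]
 [ 0.5295 -0.2563  0.014 ]
 [ 0.5488 -0.0878  0.014 ]] mid [ 0.5594 -0.1738  0.014 ]
len 0.17265696802350292 0.04107359288455284
mark [ 0.5565 -0.2044  0.0145] grip [ 0.5633 -0.1331  0.05  ]
ang -96.19295781262183
disc [0.5506 0.1689 0.048 ] l [0.5537 0.2894 0.048 ] r [0.5474 0.0496 0.048 ]
cap [0.5511 0.1668 0.093 ]
wing? [0.5747 0.1676 0.121 ] [0.5273 0.1559 0.121 ]
fa [0.5049 0.2494 0.07  ]
fb [0.5493 0.068  0.07  ]
mug [0.733  0.0212 0.085 ]
bell [0.6932 0.301  0.05  ]
oil [0.6534 0.4616 0.19  ]
honey [ 0.5535 -0.4256  0.085 ]
scene grip [ 0.568  -0.1239  0.0545] cap [0.5508 0.1691 0.121 ]
```

Units first: turns go in shares of pi/2 rad. So 0.506 rad / 1.5708 = 0.3221.

```bash
python3 shift.py '{"plan":[[0.447,-0.178,0,0,0,0.3221],[0.447,-0.178,0,0,0,0.3221],[0.447,-0.178,0,0,0,0.3221],[0.447,-0.178,0,0,0,0.3221],[0.447,-0.178,0,0,0,0.3221],[0.447,-0.178,0,0,0,0.3221],[0.447,-0.178,0,0,0,0.3221],[0.447,-0.178,0,0,0,0.3221]]}' 1.0
python3 - <<'E'
from h import *
np.set_printoptions(precision=4,suppress=True)
s=probe_bus.read_state(); T=s["position"]; yaw=s["tool_rot"][2]
d=np.array([.558,-.170])-T[:2]
print(T,yaw,"tool dx dy",d@[np.cos(yaw),np.sin(yaw)],d@[np.sin(yaw),-np.cos(yaw)])
E
```

```text
time_s: 0.9
position: [0.491, -0.2332, 0.2309]
tool_rot: [-3.142, 0.001, -0.108]
force: [0.6, -0.7, -0.2]
width: 0.998
finger_force: 0.0
[ 0.491  -0.2332  0.2309] -0.10823514835329062 tool dx dy 0.05976891710415429 -0.0700733263875538
```

```bash
python3 shift.py '{"plan":[[0.06,-0.07,0,0,0,0],[0.06,-0.07,0,0,0,0],[0.06,-0.07,0,0,0,0],[0.06,-0.07,0,0,0,0],[0.06,-0.07,0,0,0,0]]}'
python3 - <<'E'
from h import *
import pickle
p=vision.camera_params("wrist"); im=vision.read_camera("wrist")
pickle.dump(p,open("w1.pkl","wb")); cv2.imwrite("pics/w1.png",im[...,::-1])
print(proj("wrist",[[.5565,-.2044,.0145],[.565,-.128,.0545]],p))
E
```

```text
time_s: 1.4
position: [0.5566, -0.1725, 0.2309]
tool_rot: [3.141, 0.001, -0.109]
force: [-0.1, 0.7, -0.1]
width: 1.001
finger_force: 0.0
[[344.81697458 176.22326969]
 [281.98091886 182.31486607]]
```

View pics/w1.png

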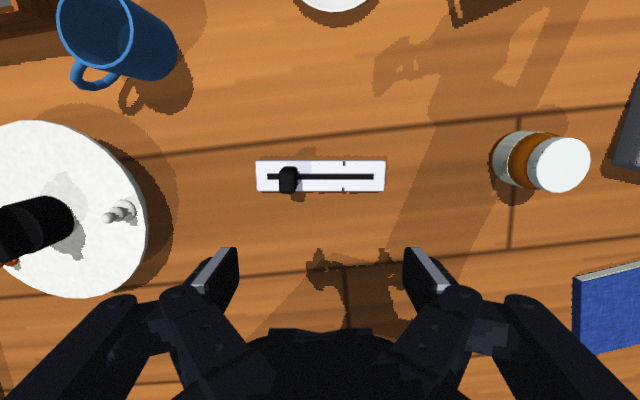

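Wrist view: ridges at (344,162) and (344,189), the box spans columns 256–386 and is parallel to the tool, the grip top is near (285,180). This agrees with the projection (344.8,176.2).

Run:
```python
from h import *
import pickle
np.set_printoptions(precision=4,suppress=True)
p=pickle.load(open("w1.pkl","rb"))
m=ray("",(344,175.8),.0165,p); g=ray("",(285,180),.0545,p)
print("mark",m,"grip",g)
s=probe_bus.read_state(); T=s["position"]; y=s["tool_rot"][2]
for n,q in(("m",m),("g",g)):
    d=q[:2]-T[:2]; print(n,d@[np.cos(y),np.sin(y)],d@[np.sin(y),-np.cos(y)])
```

```text
mark [ 0.5576 -0.2033  0.0165] grip [ 0.5673 -0.1319  0.0545]
m 0.004427706079857569 0.03007576165739396
g 0.006331868925551547 -0.04191604133565178
```

```bash
python3 shift.py '{"plan":[[0.005,-0.042,0.02,0,0,0],[0.005,-0.042,0.06,0,0,0],[0.005,-0.042,0.1,0,0,0],[0.005,-0.042,0.14,0,0,0],[0.005,-0.042,0.18,0,0,0],[0.005,-0.042,0.203,0,0,0],[0.005,-0.042,0.203,0,0,0]]}' && python3 shift.py '{"plan":[[0,0,0,0,0,0],[0,0,0,0,0,0],[0,0,0,0,0,0],[0,0,0,0,0,0],[0,0,0,0,0,0],[0,0,0,0,0,0],[0,0,0,0,0,0],[0,0,0,0,0,0]]}' 0.0 20
python3 - <<'E'
from h import *
s=probe_bus.read_state(); T=s["position"]; y=s["tool_rot"][2]; print(T,y)
d=np.array([.5573,-.2037])-T[:2]; print(d@[np.cos(y),np.sin(y)],d@[np.sin(y),-np.cos(y)])
E
```

```text
time_s: 2.15
position: [0.5626, -0.1309, 0.0237]
tool_rot: [-3.14, 0.01, -0.111]
force: [-0.7, 0.1, -0.7]
width: 0.997
finger_force: 0.0
time_s: 2.95
position: [0.5677, -0.1312, 0.0299]
tool_rot: [3.14, -0.002, -0.108]
force: [-1.1, -0.6, 5.9]
width: 0.226
finger_force: 25.7
[ 0.56767361 -0.13120254  0.02994127] -0.10819415374997932
-0.0024844411755699197 0.07319372452937324
```

```bash
python3 shift.py '{"plan":[[0,0.015,0,0,0,0],[0,0.03,0,0,0,0],[0,0.045,0,0,0,0],[0,0.06,0,0,0,0],[0,0.07,0,0,0,0],[0,0.073,0,0,0,0],[0,0.073,0,0,0,0],[0,0.073,0,0,0,0]]}'
python3 - <<'E'
from h import *
s=probe_bus.read_state(); T=s["position"]; y=s["tool_rot"][2]; print(T,y,s["width"])
d=np.array([.5573,-.2037])-T[:2]; print(d@[np.cos(y),np.sin(y)],d@[np.sin(y),-np.cos(y)])
E
```

```text
time_s: 3.75
position: [0.5596, -0.2042, 0.0299]
tool_rot: [3.14, -0.002, -0.108]
force: [-1.7, -0.9, 5.1]
width: 0.229
finger_force: 25.7
[ 0.55962822 -0.20419545  0.02992265] -0.10841889725584619 0.22852832354180602
-0.0023681588443730302 -0.0002406123425116717
```

```bash
python3 shift.py '{"plan":[[0,0,0,0,0,0],[0,0,0,0,0,0],[0,0,0,0,0,0],[0,0,0,0,0,0]]}' 1.0 && python3 shift.py '{"plan":[[0,0,-0.04,0,0,0],[0,0,-0.08,0,0,0],[0,0,-0.11,0,0,0],[0,0,-0.12,0,0,0],[0,0,-0.12,0,0,0],[0,0,-0.12,0,0,0]]}'
python3 - <<'E'
from h import *
import pickle
p=vision.camera_params("wrist"); im=vision.read_camera("wrist")
pickle.dump(p,open("w2.pkl","wb"))
c=proj("",[.5573,-.2037,.0165],p)[0]; print(c)
x,y=int(c[0])-75,max(int(c[1])-55,0); print(x,y)
cv2.imwrite("pics/w2.png",cv2.resize(im[y:y+110,x:x+150,::-1],None,fx=5,fy=5,interpolation=cv2.INTER_CUBIC))
E
```

```text
time_s: 4.15
position: [0.5586, -0.2029, 0.0278]
tool_rot: [-3.141, 0.001, -0.108]
force: [0.5, 0.1, -1.1]
width: 0.897
finger_force: 0.0
time_s: 4.75
position: [0.558, -0.2028, 0.1462]
tool_rot: [-3.141, 0.003, -0.108]
force: [-0.0, -0.1, -0.9]
width: 1.002
finger_force: 0.0
[321.86781559 195.45291272]
246 140
```

View pics/w2.png

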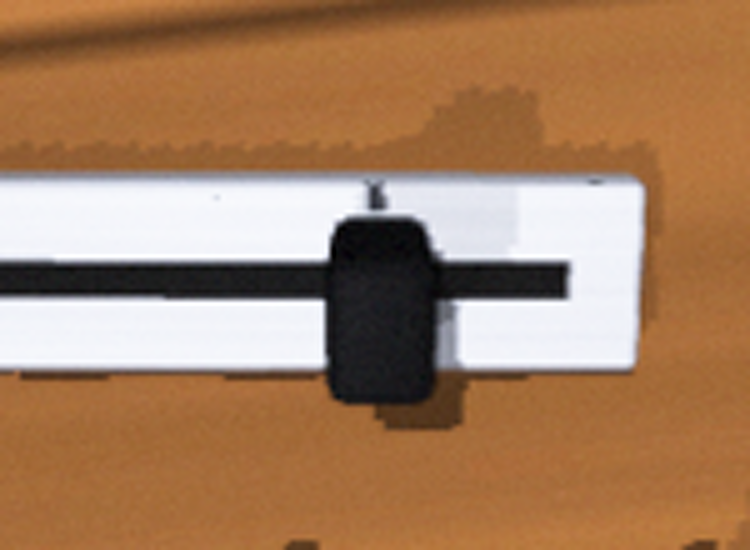

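The crop shows the ridge at column 376 (pixel 321) and the grip spanning 326–437, middle 381 (pixel 322). It looks within about 1 mm of the mark; I'll compute that.

Run:
```python
from h import *
import pickle
np.set_printoptions(precision=4,suppress=True)
p=pickle.load(open("w2.pkl","rb")); u=np.array([.1083,.9941])
f=lambda x,y:(246+x/5-.4,140+y/5-.4)
m=ray("",f(376,195),.0175,p); g=ray("",f(381.5,330),.0545,p); e=ray("",f(642,272),.014,p)
print(m,g,"grip-mark along y",(g-m)[:2]@u, "mark from end",(m-e)[:2]@u)
# next: view pose over the cap
s=probe_bus.read_state(); T=s["position"]; y=s["tool_rot"][2]
d=np.array([.551,.168])-T[:2]; print(T,y,d@[np.cos(y),np.sin(y)],d@[np.sin(y),-np.cos(y)])
```

```text
[ 0.5748 -0.2045  0.0175] [ 0.5579 -0.2036  0.0545] grip-mark along y -0.0009445418122623332 mark from end 0.05421188234496494
[ 0.5577 -0.2027  0.1455] -0.1082383171873682 -0.04665575587149386 -0.36776851135019767
```

The grip is 0.9 mm from the mark, which is good. Next, over to the cap.

Scaled: -0.31 rad / 1.5708 = -0.1974.

```bash
python3 shift.py '{"plan":[[0,-0.03,-0.04,0,0,0],[0,-0.06,-0.08,0,0,-0.0637],[0,-0.1,-0.12,0,0,-0.1273],[-0.02,-0.15,-0.12,0,0,-0.1974],[-0.03,-0.2,-0.12,0,0,-0.1974],[-0.04,-0.25,-0.12,0,0,-0.1974],[-0.047,-0.3,-0.12,0,0,-0.1974],[-0.047,-0.34,-0.12,0,0,-0.1974]]}' && python3 shift.py '{"plan":[[0,-0.028,0,0,0,0],[0,-0.028,0,0,0,0],[0,-0.028,0,0,0,0],[0,-0.028,0,0,0,0]]}'
python3 - <<'E'
from h import *
import pickle
s=probe_bus.read_state();print(s["position"],s["tool_rot"],s["joints"])
p=vision.camera_params("wrist"); im=vision.read_camera("wrist")
pickle.dump(p,open("w3.pkl","wb"))
c=proj("",[.551,.168,.107],p)[0]; print(c)
cv2.imwrite("pics/w3.png",cv2.resize(im[50:330,130:510,::-1],None,fx=2,fy=2,interpolation=cv2.INTER_CUBIC))
E
```

```text
time_s: 5.6
position: [0.5474, 0.141, 0.2659]
tool_rot: [-3.142, 0.004, 0.202]
force: [0.6, -0.2, 1.0]
width: 0.997
finger_force: 0.0
time_s: 6.0
position: [0.5431, 0.1656, 0.2668]
tool_rot: [3.141, 0.003, 0.201]
force: [0.8, -0.2, 0.0]
width: 0.999
finger_force: 0.0
[0.54310151 0.16560324 0.26681771] [3.14091603e+00 2.61787799e-03 2.00638554e-01] [ 1.96509986e-01  1.25113348e-01  1.25956229e+00 -6.99858752e-04
  1.75953203e+00  1.56653647e+00]
[319.86518688 181.1674111 ]
```

View pics/w3.png

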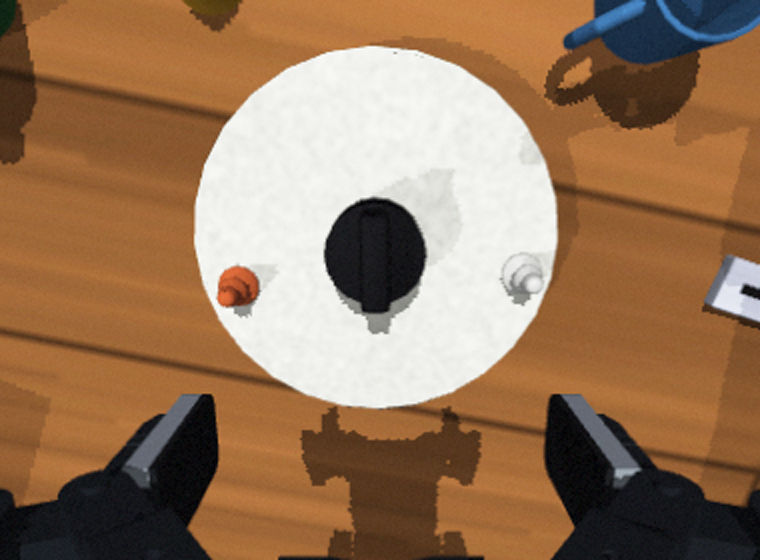

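The wrist crop shows the wing from (376,210) to (374,312), parallel to the tool x axis. The disc middle is near (376,227), and the figures at (238,287) and (525,275) are clear of the fingers.

Run:
```python
from h import *
import pickle
np.set_printoptions(precision=4,suppress=True)
p=pickle.load(open("w3.pkl","rb"))
f=lambda x,y:(130+x/2-.25,50+y/2-.25)
a,b=ray("",f(376,213),.121,p),ray("",f(374,312),.121,p)
print("wing",a,b,np.linalg.norm(a-b),np.arctan2(*(a-b)[1::-1]))
print("disc",ray("",f(376,227),.048,p),"skirt",ray("",f(375.5,248),.093,p))
s=probe_bus.read_state(); T=s["position"]; y=s["tool_rot"][2]
d=((a+b)/2)[:2]-T[:2]; print(d@[np.cos(y),np.sin(y)],d@[np.sin(y),-np.cos(y)])
```

```text
wing [0.579  0.1759 0.121 ] [0.5266 0.1665 0.121 ] 0.0531818050403336 0.17823708503613211
disc [0.5619 0.173  0.048 ] skirt [0.5562 0.1718 0.093 ]
0.010477484393063275 -0.003816772900391795
```

Run:
```python
from h import *
import pickle
np.set_printoptions(precision=4,suppress=True)
p=pickle.load(open("w3.pkl","rb")); q=vision.camera_params("wrist")
for P in (pickle.load(open("w1.pkl","rb")),p,q):
    E=P["extrinsics"]; print(-E[:3,:3].T@E[:3,3], -E[2,:3])
s=probe_bus.read_state();print(s["position"],s["tool_rot"],s["qvel"])
im=vision.read_camera("wrist"); q=vision.camera_params("wrist"); pickle.dump(q,open("w4.pkl","wb"))
g=im[...,:].astype(int)
# disc: bright, low saturation pixels; fit ellipse -> extremes
m=((g.min(2)>150)).astype(np.uint8)
cs=max(cv2.findContours(m,cv2.RETR_EXTERNAL,cv2.CHAIN_APPROX_NONE)[0],key=cv2.contourArea)
(c,ax,an)=cv2.fitEllipse(cv2.convexHull(cs)); print("disc ellipse",c,ax,an)
W=np.array([ray("",tuple(map(float,k[0])),.048,q)[:2] for k in cv2.convexHull(cs)])
A=np.c_[2*W,np.ones(len(W))]; x=np.linalg.lstsq(A,(W**2).sum(1),rcond=None)[0]
print("circle",x[:2],np.sqrt(x[2]+x[:2]@x[:2]))
cv2.imwrite("pics/w4.png",cv2.resize(im[130:230,260:380,::-1],None,fx=5,fy=5,interpolation=cv2.INTER_CUBIC))
```

```text
[ 0.6255 -0.1794  0.3728] [-0.2718  0.0294 -0.9619]
[0.6112 0.1802 0.4087] [-0.269  -0.0555 -0.9615]
[0.6113 0.1798 0.4091] [-0.2684 -0.0551 -0.9617]
[0.5433 0.1654 0.2673] [3.1411 0.0018 0.2   ] [-0.0072 -0.01   -0.0084  0.0019  0.0008  0.0011]
disc ellipse (317.1871643066406, 163.31454467773438) (180.29364013671875, 181.56956481933594) 100.75975799560547
circle [0.5522 0.1715] 0.11887479991028041
```

View pics/w4.png

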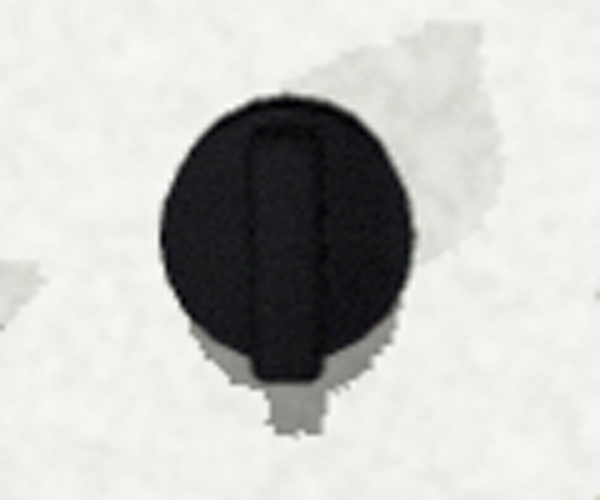

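The circle fit puts the disc middle at (0.552, 0.1715), the wing middle is (0.553, 0.171) and the top camera gave (0.551, 0.168), so these agree. The arm hadn't settled, so I'll descend part way and re-read.

```bash
python3 shift.py '{"plan":[[0.009,-0.003,0.04,0,0,0],[0.009,-0.003,0.08,0,0,0],[0.009,-0.003,0.1,0,0,0],[0.009,-0.003,0.1,0,0,0],[0.009,-0.003,0.1,0,0,0],[0.009,-0.003,0.1,0,0,0]]}'
python3 - <<'E'
from h import *
s=probe_bus.read_state(); T=s["position"]; y=s["tool_rot"][2]; print(T,y,s["qvel"].round(4))
d=np.array([.552,.1705])-T[:2]; print(d@[np.cos(y),np.sin(y)],d@[np.sin(y),-np.cos(y)],T[2]-.098)
E
```

```text
time_s: 6.7
position: [0.5528, 0.1711, 0.1708]
tool_rot: [3.141, -0.004, 0.201]
force: [-0.5, -0.2, 0.0]
width: 0.998
finger_force: 0.0
[0.55281104 0.17111619 0.1708382 ] 0.20093858781265772 [ 0.0063 -0.0061 -0.007   0.0013 -0.0006  0.0006]
-0.0009177092042736534 0.0004419132132430129 0.07283820196801541
```

Good. Descend and grip gently.

```bash
python3 shift.py '{"plan":[[0,0,0.03,0,0,0],[0,0,0.055,0,0,0],[0,0,0.07,0,0,0],[0,0,0.072,0,0,0],[0,0,0.072,0,0,0],[0,0,0.072,0,0,0]]}' && python3 shift.py '{"plan":[[0,0,0,0,0,0],[0,0,0,0,0,0],[0,0,0,0,0,0],[0,0,0,0,0,0],[0,0,0,0,0,0],[0,0,0,0,0,0],[0,0,0,0,0,0],[0,0,0,0,0,0]]}' 0.0 30; python3 -c "
from cell import r, vision, probe_bus
s=probe_bus.read_state();print(s['force'],s['moment'],s['joints'])"
```

```text
time_s: 7.3
position: [0.5527, 0.1716, 0.0983]
tool_rot: [3.142, -0.004, 0.202]
force: [0.5, -0.3, 0.6]
width: 0.999
finger_force: 0.0
time_s: 8.1
position: [0.5515, 0.1714, 0.0964]
tool_rot: [3.141, -0.0, 0.202]
force: [-0.3, -0.6, 1.2]
width: 0.18
finger_force: 33.2
[-0.34670265 -0.612679    1.20542504] [-0.07851097  0.05280703 -0.02955075] [ 2.03192602e-01  2.11247739e-01  1.50148877e+00 -1.71289615e-04
  1.42873856e+00  1.57221006e+00]
```

Scaled: -0.05 rad / 1.5708 = -0.0318.

```bash
m(){ python3 -c "
from cell import r, vision, probe_bus
s=probe_bus.read_state();print('M',s['moment'].round(3),s['force'].round(1),s['joints'][5])"; }
python3 shift.py '{"plan":[[0,0,0,0,0,-0.0318],[0,0,0,0,0,-0.0637],[0,0,0,0,0,-0.0955],[0,0,0,0,0,-0.1273],[0,0,0,0,0,-0.1592],[0,0,0,0,0,-0.191],[0,0,0,0,0,-0.2101],[0,0,0,0,0,-0.2101]]}'; m
python3 shift.py '{"plan":[[0,0,0,0,0,-0.0127],[0,0,0,0,0,-0.0255],[0,0,0,0,0,-0.0255]]}'; m
```

```text
time_s: 8.9
position: [0.5515, 0.1717, 0.0964]
tool_rot: [-3.141, -0.0, 0.532]
force: [-0.2, 1.6, 1.0]
width: 0.183
finger_force: 33.2
M [0.166 0.066 0.008] [-0.2  1.6  1. ] 1.2422899117736106
time_s: 9.2
position: [0.5515, 0.1716, 0.0964]
tool_rot: [-3.141, -0.0, 0.572]
force: [-0.4, 0.9, 1.4]
width: 0.18
finger_force: 33.3
M [0.276 0.01  0.   ] [-0.4  0.9  1.4] 1.2018488265646734
```

Free to 21°; continue in small steps, watching the moment.

Scaled: -0.04 rad / 1.5708 = -0.0255.

```bash
m(){ python3 -c "
from cell import r, vision, probe_bus
s=probe_bus.read_state();print('M',s['moment'].round(3),s['force'].round(1),s['joints'][5],s['tool_rot'][2])"; }
python3 shift.py '{"plan":[[0,0,0,0,0,-0.0127],[0,0,0,0,0,-0.0255],[0,0,0,0,0,-0.0255]]}'|tail -1; m
python3 shift.py '{"plan":[[0,0,0,0,0,-0.0127],[0,0,0,0,0,-0.0255],[0,0,0,0,0,-0.0255]]}'|tail -1; m
python3 shift.py '{"plan":[[0,0,0,0,0,-0.0127],[0,0,0,0,0,-0.0255],[0,0,0,0,0,-0.0255]]}'|tail -1; m
```

```text
finger_force: 33.3
M [0.28  0.01  0.043] [0.7 2.  1.9] 1.1616126664802888 0.6124249783390132
finger_force: 33.3
M [ 0.215 -0.038 -0.035] [0.2 1.  1.2] 1.1215610882687908 0.6524375471812711
finger_force: 33.4
M [0.233 0.012 0.037] [-0.   1.   1.8] 1.0815819585134527 0.6924247731201174
```

Scaled: -0.04 rad / 1.5708 = -0.0255.

```bash
m(){ python3 -c "
from cell import r, vision, probe_bus
s=probe_bus.read_state();print('M',s['moment'].round(3),s['force'].round(1),s['width'],s['tool_rot'][2])"; }
python3 shift.py '{"plan":[[0,0,0,0,0,-0.0127],[0,0,0,0,0,-0.0255],[0,0,0,0,0,-0.0255]]}'|tail -1; m
python3 shift.py '{"plan":[[0,0,0,0,0,-0.0127],[0,0,0,0,0,-0.0255],[0,0,0,0,0,-0.0255]]}'|tail -1; m
python3 shift.py '{"plan":[[0,0,0,0,0,-0.0127],[0,0,0,0,0,-0.0255],[0,0,0,0,0,-0.0255]]}'|tail -1; m
```

```text
finger_force: 33.5
M [0.188 0.004 0.011] [-0.5  0.5  2.8] 0.17781578215591276 0.7324290942642779
finger_force: 33.6
M [0.141 0.135 0.043] [-0.3  1.3  3.4] 0.17942456047113223 0.772440704762837
finger_force: 33.6
M [0.185 0.14  0.022] [-0.2  1.6  4.5] 0.17776068764506853 0.812483924960292
```

It is past 30° with no stop, so this is the unlocking way. Continue to 60°.

Scaled: -0.22 rad / 1.5708 = -0.1401.

```bash
m(){ python3 -c "
from cell import r, vision, probe_bus
s=probe_bus.read_state();print('M',s['moment'].round(3),s['force'].round(1),s['width'],s['tool_rot'][2])"; }
python3 shift.py '{"plan":[[0,0,0,0,0,-0.0318],[0,0,0,0,0,-0.0637],[0,0,0,0,0,-0.0955],[0,0,0,0,0,-0.1273],[0,0,0,0,0,-0.1401],[0,0,0,0,0,-0.1401]]}'|tail -1; m
python3 shift.py '{"plan":[[0,0,0,0,0,-0.0318],[0,0,0,0,0,-0.0637],[0,0,0,0,0,-0.0955],[0,0,0,0,0,-0.1273],[0,0,0,0,0,-0.1401],[0,0,0,0,0,-0.1401]]}'|tail -1; m
```

```text
finger_force: 33.7
M [ 0.246  0.161 -0.03 ] [-0.7  1.2  4.7] 0.17856482292353631 1.0315346356662434
finger_force: 33.6
M [ 0.242  0.145 -0.022] [-0.   2.1  3.8] 0.1835281349865353 1.2511632770406653
```

Now at 60°. Firm up the grip and lift a little, checking the force.

```bash
python3 shift.py '{"plan":[[0,0,0,0,0,0],[0,0,0,0,0,0],[0,0,-0.002,0,0,0],[0,0,-0.005,0,0,0],[0,0,-0.008,0,0,0],[0,0,-0.008,0,0,0]]}' 0.0 45; python3 -c "
from cell import r, vision, probe_bus
s=probe_bus.read_state();print(s['moment'].round(3))"
```

```text
time_s: 12.8
position: [0.5512, 0.1711, 0.1042]
tool_rot: [-3.141, 0.001, 1.252]
force: [0.5, -0.4, -0.9]
width: 0.178
finger_force: 44.8
[0.004 0.042 0.039]
```

```bash
python3 shift.py '{"plan":[[0,0,-0.02,0,0,0],[0,0,-0.045,0,0,0],[0,0,-0.07,0,0,0],[0,0,-0.095,0,0,0],[0,0,-0.12,0,0,0],[0,0,-0.14,0,0,0],[0,0,-0.145,0,0,0],[0,0,-0.145,0,0,0]]}'; python3 shift.py '{"plan":[[0,0,0,0,0,0],[0,0,0,0,0,0],[0,0,0,0,0,0],[0,0,0,0,0,0],[0,0,0,0,0,0]]}'
python3 - <<'E'
from h import *
a=vision.read_camera("scene")[...,::-1]; t=vision.read_camera("top")[...,::-1]
o=np.zeros((600,800,3),np.uint8)
o[:]=cv2.resize(a[100:340,220:540],(800,600),interpolation=cv2.INTER_CUBIC)
o[:180,:336]=cv2.resize(t[160:250,260:428],(336,180))
cv2.imwrite("pics/end.png",o)
E
```

```text
time_s: 13.6
position: [0.5516, 0.1714, 0.2498]
tool_rot: [3.141, -0.0, 1.252]
force: [-0.0, 0.2, -2.3]
width: 0.178
finger_force: 45.3
time_s: 14.1
position: [0.5513, 0.1714, 0.2488]
tool_rot: [-3.141, 0.0, 1.252]
force: [0.1, 0.1, -1.1]
width: 0.174
finger_force: 45.3
```

View pics/end.png

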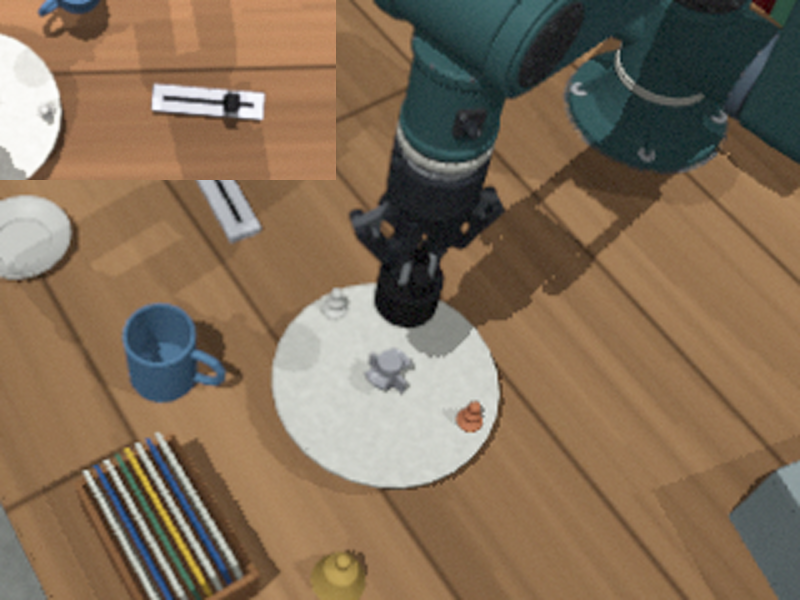

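The picture shows the cap held at (408,285) well above the bare stem at (390,370). Both figures are standing, and the fader grip is at the mark (inset, 232,102). The cap was lifted 15 cm, so I'm handing in.

```bash
python3 -c "
from cell import r, vision, probe_bus
print(r.sign_off())"
```

```text
the job is handed in; nothing more can be done
None
```

The job is handed in: the fader's grip sits about 1 mm from its stop mark, and the cap unlocked with a 60° turn (the first way tried ran free, so I didn't try the other) and is held about 15 cm above its seat. Both figures still stand, and it took about 14 s.

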